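Feed the carrier board out to the pick-up pointer and hold it

TASK

Slide the white carrier board with its tube rack straight out over the end of the low steel stand until the board's front edge is in line with the pointer of the small post beside it, keeping the board flat on the stand and the rack in its place. That far out the board would tip under the rack, so finish while still holding it, level and at the pointer, for a colleague to lift the rack off; do not let go. Leave the other things on the bench alone.

Things in the scene. Friction and masses are not known exactly. Their poses are not given: they have to be found in the camera images.
- stand: fixed low steel stand, a flat top plate 260 (x) by 170 (y) mm at a height of 60 mm on two upright legs. Origin at the centre of its footprint, on the bench. Its x axis points outward, the way the board is to be slid; the end of the top plate over which the board goes is at x = +130 mm
- board: loose white board, 300 (x) by 130 (y) by 8 mm, 0.3 to 0.5 kg, flat on the stand, roughly in line with it, at the start overhanging its end by 30 to 70 mm. Origin at the centre of its underside, x towards the front edge. Rack near its front, grip block near its rear. Tips beyond about 105 to 130 mm of overhang unless held; the pointer is at 150 to 185 mm, where up to 7 N down at the grip holds it
- board_grip (a point): centre of the black grip block, half-way up: the block is 22 mm thick (board x), 60 mm long (board y) and 45 mm tall, fixed upright on the board. Centre 125 mm behind the board's middle, 22.5 mm above its upper face. Axes as the board's
- board_front (a point): middle of the board's front edge, at its upper face, 275 mm in front of the grip's centre along board x. Axes as the board's
- rack_spot (a point): point on the board's upper face, 85 mm in front of the board's middle, on which the rack stands at the start to within 5 mm
- rack_mid (a point): tube rack standing loose on the front part of the board: red block 75 (board x) by 100 by 60 mm high with 12 capped tubes whose caps end 115 mm above its underside; 0.24 to 0.39 kg. The point is the centre of the red block, half-way up (30 mm)
- pointer_tip (a point): tip of the steel pointer, 68 mm above the bench, level with the board's upper face, about 30 mm clear of the board's long side and pointing across at its path. Carried by a fixed post (foot 60 mm square, rod with a 24 mm head, 80 mm tall) 55 mm from the tip along +y. Axes as the stand's: x is the sliding direction; the front edge is in line when its x here is 0
- rack2: bystander: a second, like tube rack standing on the bench (75 by 100 mm, 115 mm tall), origin under its centre
- jar: bystander: white capped jar on the bench, 60 mm across, 90 mm tall, origin under its centre
- bin: bystander: dark blue open bin on the bench, 100 by 140 by 70 mm, origin under its centre
Mind the look-alikes: they are no part of the job. Leave any green look-alike of the part that bears pointer_tip alone.

How it is judged:
By the outcome, as a careful person would: the job done as asked, in the order asked, and still so for the second after the job is handed in, while the arm keeps its last pose, push and grip.
It also fails if it takes over 32 s, if anything falls off the work surface, if the arm or the gripper's body presses on something with over 40 N, if the wrist force passes 120 N, or if a joint passes its speed limit or range.

ROBOT

A 6-joint arm with a two-finger parallel gripper is mounted at the origin on the work surface. World frame = base frame: x ahead of the robot, y to its left, z up, the work surface at z = 0. Lengths are in m, angles in rad, forces in N, time in s.
With the tool pointing down it reaches from about 0.375 to 0.975 m from the base axis. Payload 3.8 kg.
Tool frame: the origin (TCP) lies on the centre line of the jaws, within the pads' length; the fingertips stand 8 mm ahead of it and the grasp point (between the pads) lies 11 mm behind it; z points along the fingers, y is the direction in which the jaws open and shut (so a half turn about z gives the same grasp; the last joint's range is limited). The gripper opens to 85 mm and grips with 20 to 120 N. Pads are 22 mm wide; open, the fingers measure 114 mm over their backs; the gripper's body (76 mm by 85 mm) begins 54 mm behind the grasp point. The pads swing forward as they close: fully open they stand 13 mm farther back than shut.
Start: joints at [1.244, 0.264, 1.604, -0, 1.274, -0.037], TCP at [0.193, 0.647, 0.239] pointing down, gripper open.
Joint ranges: [-2.63, 2.63], [-0.94, 2.18], [0.31, 2.57], [-1.31, 4.45], [0, 2.66], [-2.55, 2.55]. Speed limits (rad/s): [2.57, 2.57, 3.14, 3.14, 3.14, 3.14].

INTERFACE

Orientations are given as a rotation vector (axis times angle).
In Python, from workcell import * gives the robot as it stands.
- The arm moves only by the tool play_rows, never from a script. Its arguments are lists of equal length, an entry for each row: "slide": the shift along the tool's x, y, z in cm, a list of three; "delta_rot": the turn, a rotation vector about the tool's x, y, z in rad, a list of three. In form: {"slide": [[x, y, z], ...], "delta_rot": [[wx, wy, wz], ...]}. A call has 1 to 12 rows; each row is the pose to reach, as a shift and turn from the pose measured when the call began, along the tool's axes at that moment; what a row does not reach only later rows make up. A row lasts 1/12 s, in which the tool goes at most 41.7 mm and 7.16 degrees, less where a joint would pass 70% of its speed; a pose out of reach is approached as far as the arm can. A call with a gripper value outside its range is refused whole. "hand" is the opening, from 0 (shut) to 1 (fully open), set as the call begins (left out, the last holds). The fingers move at their own pace and stop on an object; "force" is the grip in N (left out, the last holds). Time passes only in rows, so rows that repeat a pose let the fingers close. It gives the time, the measured TCP pose, the force and the opening at its end, in the units of the state.
- read_state(): the state, without advancing time (a new reading comes with each control period).
- read_camera(name): name is "scene" or "top" or "wrist"; returns a dict with "image" (420x560x3 uint8, red, green, blue), "depth" (420x560 float32, m along the optical axis (not along the pixel's ray), 0 where there is no reading), "fovy" (degrees; the focal length in pixels is half the picture's height over the tangent of half this angle, whatever the lens; pixels are square), "cx", "cy" (the principal point, pixels), "k1" (the pictures are not rectified: a ray, as slopes to the right and down, at radius r is drawn at 1 + k1 r^2 times it, then the intrinsics apply), "world_from_camera" (4x4, takes a point from camera to world coordinates); the wrist camera has in their place "hand_eye" (4x4, takes a point from camera to tool coordinates, whose origin is the TCP and whose axes are the flange's). Camera axes: x right, y up, looking along -z (the intrinsics and any distortion apply to the point x, -y, -z); pixel columns grow to the right and rows downward; lengths in m; the calibration is good to about 2 mm. A picture is of the moment at which its call begins: read the wrist's pose just before it.
- finish_job(): hands the job in, once; it reports no verdict.
Trained networks look in a picture, given as the dict that the camera call returned (one of the last four; its "shot" number tells which), for a name from the list of things; names that differ only in an ending like _2 or _b are one class to them, and where a whole thing is asked for, a point or a joint stands for the part that bears it (a point fixed in the world has none). Each returns a list of dicts, best first, with "conf" (0 to 1); they miss things now and then, are a little off and sometimes report something else, mostly with a low value. They report only what shows in the picture. A call takes as long as a camera call. They do not tell look-alikes from the thing itself.
- spot_in(target, picture): "bbox" ([centre column, centre row, width, height] in pixels, round what is visible of it).
- landmark_of(target, picture): "at" ([column, row] in pixels: a listed point, or the origin of a listed thing).
The state is a dict: "time": time; "q": joint angles; "joint_vel": joint speeds; "joint_torque": joint torques, N m; "tool_pos": TCP position; "tcp_rot": TCP orientation; "wrist_force": force on the tool from outside, world axes, zero at the start; "torque": the same for the moment, N m; "width": opening from 0.0 (shut) to 1.0 (fully open).
Only numpy, scipy, OpenCV 4.12 (cv2) and the standard library are available. Lean on these libraries where they do the work, as an engineer would, in place of code of your own. Each camera call takes 0.05 s, during which the arm holds its last target.

## Working session

There is one attempt and no reset: what is moved stays moved. The work goes in short steps, Python scripts to look and compute and a tool call to move; the robot and the scene stay as the last step left them, time stands still between calls to the robot, and variables do not carry over. Pictures are saved under pics/ and viewed, and the job is handed in when it is done.

Besides the shell and the picture viewer there is one more tool, called after "Call:" by a JSON object that holds its "name" and its "arguments", one argument or row to a line. play_rows: Moves the arm, as the interface text tells. Its arguments: {"type":"object","properties":{"slide":{"type":"array"},"delta_rot":{"type":"array"},"hand":{"type":"number"},"force":{"type":"number"}},"required":["slide","delta_rot"]}

```bash
mkdir -p pics; ls
cat > h.py <<'E'
from workcell import *
import numpy as np, cv2
from scipy.spatial.transform import Rotation as R
def shot(n,fn=None):
    s=read_state(); p=read_camera(n)
    if fn: cv2.imwrite('pics/'+fn,cv2.cvtColor(p['image'],cv2.COLOR_RGB2BGR))
    if 'world_from_camera' in p: T=np.array(p['world_from_camera'])
    else:
        W=np.eye(4);W[:3,:3]=R.from_rotvec(s['tcp_rot']).as_matrix();W[:3,3]=s['tool_pos']
        T=W@np.array(p['hand_eye'])
    p['T']=T;return p
def ray(p,px):
    f=p['image'].shape[0]/2/np.tan(np.radians(p['fovy'])/2)
    K=np.array([[f,0,p['cx']],[0,f,p['cy']],[0,0,1.]])
    u=cv2.undistortPoints(np.array([[px]],float),K,np.array([p['k1'],0,0,0.]))[0,0]
    return np.array([u[0],-u[1],-1.])
def at_z(p,px,z):
    d=p['T'][:3,:3]@ray(p,px);o=p['T'][:3,3];return o+d*(z-o[2])/d[2]
def at_d(p,px):
    c,r=int(round(px[0])),int(round(px[1]));d=p['depth'][r,c]
    return (p['T']@np.r_[ray(p,px)*d,1])[:3]
E
python3 - <<'E'
from h import *
print(read_state())
for n in ['scene','top']:
    p=shot(n,n+'0.png')
    for t in ['board_grip','board_front','rack_mid','pointer_tip','rack_spot','stand']:
        print(n,t,[(np.round(q['at'],1),round(q['conf'],2)) for q in landmark_of(t,p)][:3])
E
```

```text
pics
{'time': 0.0, 'q': array([ 1.24410803e+00,  2.64767206e-01,  1.60540986e+00,  1.87077755e-05,
        1.27373707e+00, -3.69178470e-02]), 'joint_vel': array([ 0.00260434, -0.000787  ,  0.00180056,  0.00041113,  0.00045732,
        0.0007835 ]), 'joint_torque': array([ 2.13794388e-03, -5.15103507e+01, -3.67323446e+01, -6.08794176e-05,
        1.29722140e-02, -2.68772362e-05]), 'tool_pos': array([0.1926379 , 0.64615173, 0.23793321]), 'tcp_rot': array([-0.45352467, -3.10824056,  0.0035809 ]), 'wrist_force': array([ 0.33758582, -0.22973881, -0.67099065]), 'torque': array([-0.01533172,  0.01826983,  0.0064454 ]), 'width': 1.0038409636541155}
scene board_grip [(array([338.9, 212.2]), 0.62)]
scene board_front [(array([252.6, 206.4]), 0.91), (array([299.8, 209.9]), 0.69)]
scene rack_mid [(array([271.7, 195.5]), 0.85), (array([340.1, 208. ]), 0.46)]
scene pointer_tip [(array([209.9, 210.9]), 0.92), (array([237.1, 233.8]), 0.85)]
scene rack_spot [(array([273.2, 210.5]), 0.8)]
scene stand [(array([379. , 310.8]), 0.72), (array([310.9, 232.6]), 0.7)]
top board_grip [(array([220.6, 261.7]), 0.81)]
top board_front [(array([327.3, 229. ]), 0.97)]
top rack_mid [(array([306.2, 237.5]), 0.75)]
top pointer_tip [(array([305.7, 166.9]), 0.67), (array([355.2, 182.8]), 0.58)]
top rack_spot [(array([303.9, 240. ]), 0.6)]
top stand []
```

View pics/scene0.png

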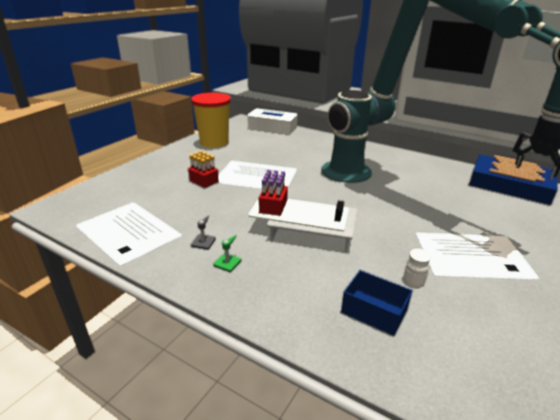

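View pics/top0.png

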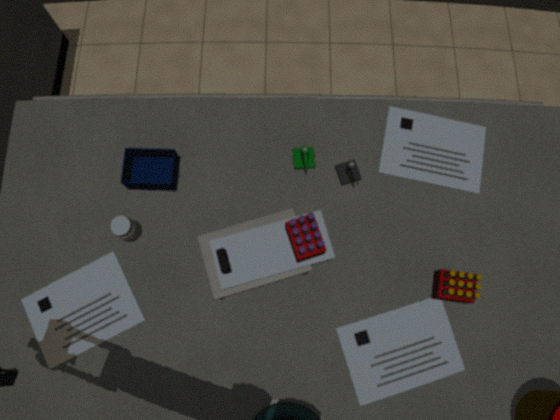

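Run:
```python
from h import *
p=shot('top')
cv2.imwrite('pics/top0z.png',cv2.resize(cv2.cvtColor(p['image'][130:300,190:400],cv2.COLOR_RGB2BGR),None,fx=3.5,fy=3.5,interpolation=cv2.INTER_CUBIC))
print(p['T'])
for n,px,z in [('grip',(220.6,261.7),.0905),('griptop',(220.6,261.7),.113),('front',(327.3,229),.068),('rackmid',(306,237.5),.098),('tipA',(305.7,166.9),.068),('tipB',(355.2,182.8),.068)]:
    print(n,np.round(at_z(p,px,z),4),np.round(at_d(p,px),4))
```

```text
[[ 1.07175270e-02  9.73020160e-01 -2.30471046e-01  3.16123230e-01]
 [-9.99941302e-01  1.07954502e-02 -9.22923590e-04  1.73166778e-02]
 [ 1.59001545e-03  2.30467410e-01  9.73078746e-01  1.28640352e+00]
 [ 0.00000000e+00  0.00000000e+00  0.00000000e+00  1.00000000e+00]]
grip [0.4569 0.1694 0.0905] [0.4543 0.1666 0.1126]
griptop [0.4542 0.1665 0.113 ] [0.4543 0.1666 0.1126]
front [ 0.5476 -0.101   0.068 ] [ 0.561  -0.1078 -0.0021]
rackmid [ 0.5197 -0.0442  0.098 ] [ 0.5053 -0.0399  0.1817]
tipA [ 0.7156 -0.0452  0.068 ] [ 0.7142 -0.045   0.0722]
tipB [ 0.6731 -0.1768  0.068 ] [ 0.6917 -0.1869  0.0043]
```

View pics/top0z.png

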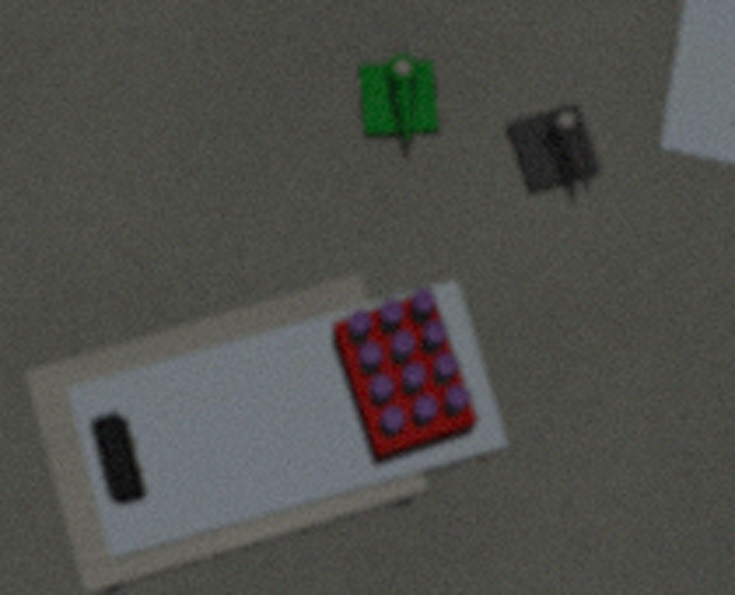

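The top picture shows the board pointing right and slightly up. The grip block is at (221,262), the board's front edge at about (327,240), the grey pointer's tip at about (354,187), and the green look-alike at (305,170).

Run:
```python
from h import *
p=shot('top')
zz=lambda u,v:(190+u/3.5-.36,130+v/3.5-.36)
for n,px,z in [('tip',zz(573,200),.068),('FL',zz(460,281),.068),('FR',zz(508,445),.068),('RL',zz(70,385),.068),('RR',zz(108,555),.068),('sFL',zz(362,278),.06),('sFR',zz(425,487),.06),('sRL',zz(28,370),.06),('sRR',zz(88,590),.06)]:
    print(n,np.round(at_z(p,px,z),4))
w=shot('wrist','w0.png');print(w['hand_eye'],w['fovy'],w['cx'],w['cy'])
```

```text
tip [ 0.662  -0.1715  0.068 ]
FL [ 0.5982 -0.0852  0.068 ]
FR [ 0.4754 -0.1195  0.068 ]
RL [0.5162 0.2028 0.068 ]
RR [0.3922 0.1702 0.068 ]
sFL [ 0.6015 -0.0122  0.06  ]
sFR [ 0.4451 -0.0592  0.06  ]
sRL [0.5284 0.236  0.06  ]
sRR [0.3671 0.1849 0.06  ]
[[-9.75996800e-04  9.59630073e-01  2.81263523e-01  7.20166927e-02]
 [ 9.99999479e-01  1.02027518e-03 -1.09877634e-05 -1.21519527e-03]
 [-2.97510381e-04  2.81263366e-01 -9.59630570e-01 -1.35504132e-01]
 [ 0.00000000e+00  0.00000000e+00  0.00000000e+00  1.00000000e+00]] 66.32967010173458 282.5893861941595 206.6206172889342
```

Call:
{"name": "play_rows", "arguments": {
  "slide": [
    [-3,-3,-1],
    [-6,-6,-2],
    [-9,-9,-3],
    [-12,-12,-3],
    [-15,-15,-3],
    [-18,-18,-3],
    [-21,-20.5,-3],
    [-24,-23.5,-3],
    [-27,-26.5,-3],
    [-30,-29.5,-3],
    [-33,-32.5,-3],
    [-35,-34.5,-3]
  ],
  "delta_rot": [
    [0,0,0],
    [0,0,-0.06],
    [0,0,-0.12],
    [0,0,-0.18],
    [0,0,-0.24],
    [0,0,-0.3],
    [0,0,-0.36],
    [0,0,-0.42],
    [0,0,-0.48],
    [0,0,-0.54],
    [0,0,-0.586],
    [0,0,-0.586]
  ],
  "hand": 1
}}

```text
time: 1.85
tool_pos: [0.4305, 0.214, 0.2698]
tcp_rot: [-0.466, 3.106, -0.0]
wrist_force: [0.3, 0.6, -0.2]
width: 1.003
```

```bash
cat >> h.py <<'E'
def to(target,ydeg):
    "slide cm & rot for TCP target with tool y at ydeg, pointing down"
    s=read_state();M=R.from_rotvec(s['tcp_rot']).as_matrix()
    y=np.array([np.cos(np.radians(ydeg)),np.sin(np.radians(ydeg)),0]);z=np.array([0,0,-1.]);x=np.cross(y,z)
    G=np.c_[x,y,z]
    print('pose',np.round(s['tool_pos'],4),'ydeg',np.degrees(np.arctan2(M[1,1],M[0,1])),'tilt',np.degrees(np.arccos(-M[2,2])),'t',s['time'],'F',np.round(s['wrist_force'],2),'w',s['width'])
    print('slide cm',np.round(M.T@(np.array(target)-s['tool_pos'])*100,2),'rot',np.round(R.from_matrix(M.T@G).as_rotvec(),4))
E
python3 -c "
from h import *
to([.55,0,.27],107)"
```

```text
pose [0.4305 0.214  0.2698] ydeg 107.06446584046685 tilt 0.07472573997189604 t 1.85 F [ 0.31  0.63 -0.18] w 1.0031494183580678
slide cm [-5.150e+00 -2.396e+01 -1.000e-02] rot [-0.0002  0.0013  0.0011]
```

Call:
{"name": "play_rows", "arguments": {
  "slide": [
    [-1,-4,0],
    [-2,-8,0],
    [-3,-12,0],
    [-4,-16,0],
    [-5,-20,0],
    [-5,-24,0],
    [-5,-24,0]
  ],
  "delta_rot": [
    [0,0,0],
    [0,0,0],
    [0,0,0],
    [0,0,0],
    [0,0,0],
    [0,0,0],
    [0,0,0]
  ]
}}

```text
time: 2.43
tool_pos: [0.5507, -0.0073, 0.27]
tcp_rot: [-0.457, 3.106, -0.006]
wrist_force: [0.6, 0.2, 0.5]
width: 1.003
```

Run:
```python
from h import *
w=shot('wrist','w1.png')
np.savez('w1.npz',**{k:v for k,v in w.items() if k!='shot'})
print(read_state()['tool_pos'])
for t,z in [('board_grip',.0905),('board_front',.068),('rack_mid',.098),('pointer_tip',.068),('rack_spot',.068),('stand',0)]:
    for q in landmark_of(t,w)[:3]: print(t,np.round(q['at'],1),round(q['conf'],2),np.round(at_z(w,q['at'],z),4),np.round(at_d(w,q['at']),4))
```

```text
[ 0.54959686 -0.00427882  0.26979739]
board_grip [473.1 148.7] 0.84 [0.4586 0.1608 0.0905] [0.4598 0.1508 0.1072]
board_front [203.  142.5] 0.72 [ 0.534  -0.1004  0.068 ] [ 0.5338 -0.1003  0.0687]
board_front [473.2 151.2] 0.4 [0.4593 0.1756 0.068 ] [0.4619 0.1511 0.1084]
rack_mid [255.5 148.4] 0.83 [ 0.5205 -0.0447  0.098 ] [ 0.5096 -0.0402  0.1828]
pointer_tip [108.6 237.5] 0.88 [ 0.6701 -0.1824  0.068 ] [ 0.6704 -0.1827  0.0674]
pointer_tip [214.5 297.6] 0.86 [ 0.71   -0.0469  0.068 ] [ 0.7079 -0.0467  0.0711]
stand [106.6 237.2] 0.67 [ 0.7086 -0.2163  0.    ] [ 0.6688 -0.1834  0.0709]
```

View pics/w1.png

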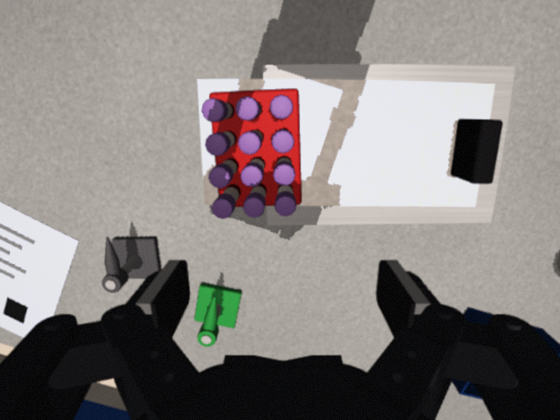

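Run:
```python
from h import *
print(read_state()['joint_vel'].round(3))
w=shot('wrist','w2.png')
im=cv2.cvtColor(w['image'],cv2.COLOR_RGB2BGR)
cv2.imwrite('pics/w2a.png',cv2.resize(im[200:300,70:200],None,fx=6,fy=6,interpolation=cv2.INTER_CUBIC))
cv2.imwrite('pics/w2b.png',cv2.resize(im[55:245,190:390],None,fx=3,fy=3,interpolation=cv2.INTER_CUBIC))
cv2.imwrite('pics/w2c.png',cv2.resize(im[55:235,340:530],None,fx=3,fy=3,interpolation=cv2.INTER_CUBIC))
np.savez('w2.npz',**{k:v for k,v in w.items() if k!='shot'})
for t,z in [('board_grip',.0905),('board_front',.068),('pointer_tip',.068)]:
    for q in landmark_of(t,w)[:3]: print(t,np.round(q['at'],1),round(q['conf'],2),np.round(at_z(w,q['at'],z),4))
to([0,0,0],107)
```

```text
[ 0.002  0.    -0.003 -0.002  0.001 -0.001]
board_grip [463.  148.5] 0.78 [0.4575 0.1592 0.0905]
board_front [191.6 142.2] 0.58 [ 0.535  -0.1033  0.068 ]
pointer_tip [ 96.7 235.9] 0.94 [ 0.6705 -0.1863  0.068 ]
pointer_tip [207.6 297.6] 0.7 [ 0.7098 -0.0449  0.068 ]
pose [5.485e-01 1.000e-04 2.700e-01] ydeg 107.15511429615144 tilt 0.08864894430910475 t 2.9833 F [-0.28 -0.04 -0.12] w 0.9968139960330625
slide cm [52.45 16.17 26.92] rot [-0.0003  0.0015  0.0027]
```

View pics/w2a.png

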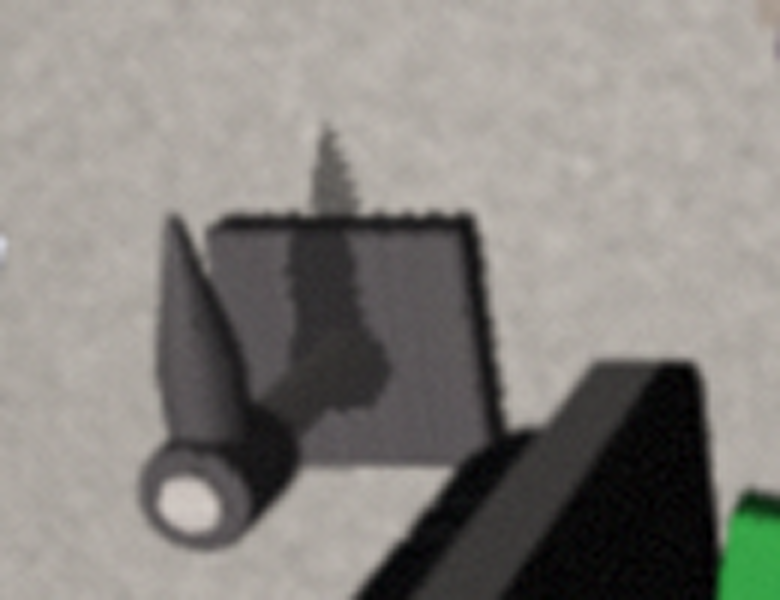

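View pics/w2b.png

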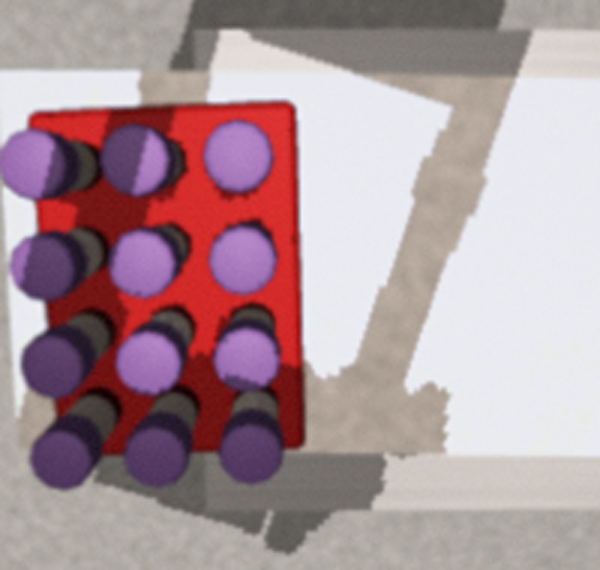

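View pics/w2c.png

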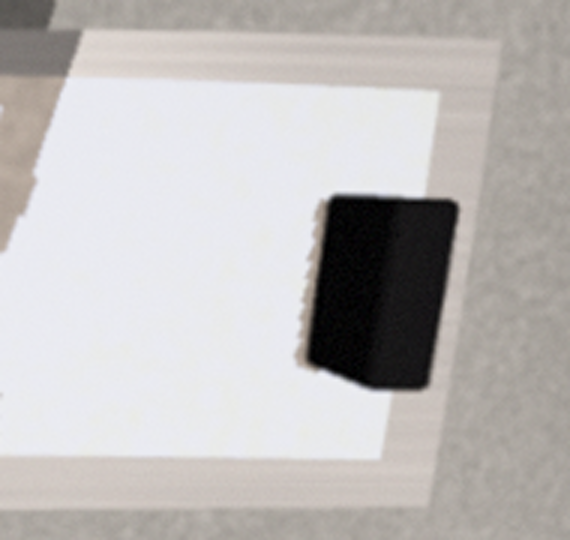

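Run:
```python
from h import *
w=dict(np.load('w2.npz'))
im=cv2.cvtColor(w['image'],cv2.COLOR_RGB2BGR)
cv2.imwrite('pics/w2d.png',cv2.resize(im[60:240,165:225],None,fx=3.3,fy=3.3,interpolation=cv2.INTER_CUBIC))
b=lambda u,v:(190+u/3-.33,55+v/3-.33);c=lambda u,v:(340+u/3-.33,55+v/3-.33)
P={}
for n,px,z in [('tip',(98.4,235.4),.068),('bR+',c(382,458),.068),('bR-',c(440,92),.068),('b-mid',b(450,76),.068),('b+mid',b(560,455),.068),('gF-',c(395,198),.113),('gR-',c(458,203),.113),('gR+',c(428,388),.113),('gF+',c(372,386),.113),('sR-',c(500,42),.06),('sR+',c(430,507),.06),('sF-',b(215,30),.06),('sF+',b(205,505),.06)]:
    P[n]=at_z(w,px,z); print(n,np.round(P[n],4))
ang=lambda a,b:np.degrees(np.arctan2(*(P[b]-P[a])[1::-1]))
print('s',ang('sR-','sF-'),ang('sR+','sF+'),ang('sR-','sR+')-90)
print('g',ang('gR-','gR+')-90,ang('gF-','gF+')-90,'b',ang('bR-','bR+')-90,ang('bR-','b-mid'),ang('bR+','b+mid'))
print('gmid',(P['gF-']+P['gR-']+P['gF+']+P['gR+'])/4,'brear mid',(P['bR+']+P['bR-'])/2)
print([np.linalg.norm(P[a]-P[b]) for a,b in [('gF-','gR-'),('gR-','gR+'),('bR-','bR+'),('sR-','sR+'),('sF-','sF+'),('sR+','sF+')]])
```

```text
tip [ 0.6692 -0.1844  0.068 ]
bR+ [0.5139 0.2055 0.068 ]
bR- [0.3896 0.1683 0.068 ]
b-mid [0.4322 0.0234 0.068 ]
b+mid [0.5432 0.1063 0.068 ]
gF- [0.4338 0.1429 0.113 ]
gR- [0.4288 0.1626 0.113 ]
gR+ [0.4837 0.1794 0.113 ]
gF+ [0.4887 0.1613 0.113 ]
sR- [0.3652 0.1865 0.06  ]
sR+ [0.5271 0.2387 0.06  ]
sF- [ 0.4406 -0.0555  0.06  ]
sF+ [ 0.603  -0.0125  0.06  ]
s -72.69838708243587 -73.17969070298797 -72.11321914105814
g -72.97692874744214 -71.47405807976925 b -73.36647367827997 -73.64638980506591 -73.52888173987397
gmid [0.45873675 0.16155434 0.113     ] brear mid [0.45179066 0.18691265 0.068     ]
[np.float64(0.020282011377252086), np.float64(0.057378280283408224), np.float64(0.1297167221643199), np.float64(0.17004532004846143), np.float64(0.16798592500330195), np.float64(0.2624181236432182)]
```

View pics/w2d.png

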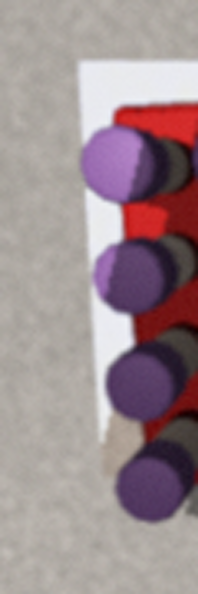

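Call:
{"name": "play_rows", "arguments": {
  "slide": [
    [0,-3,0],
    [0,-7,0],
    [0,-11,0],
    [0,-13,0],
    [0,-13,0],
    [0,-13,0],
    [0,-13,0],
    [0,-13,0]
  ],
  "delta_rot": [
    [0,0,0],
    [0,0,0],
    [0,0,0],
    [0,0,0],
    [0,0,0],
    [0,0,0],
    [0,0,0],
    [0,0,0]
  ]
}}

```text
time: 3.65
tool_pos: [0.5865, -0.1228, 0.27]
tcp_rot: [-0.47, 3.105, 0.001]
wrist_force: [-0.4, -0.4, -0.6]
width: 0.998
```

Run:
```python
from h import *
w=shot('wrist','w3.png')
im=cv2.cvtColor(w['image'],cv2.COLOR_RGB2BGR)
cv2.imwrite('pics/w3a.png',cv2.resize(im[55:255,190:390],None,fx=3,fy=3,interpolation=cv2.INTER_CUBIC))
np.savez('w3.npz',**{k:v for k,v in w.items() if k!='shot'})
for t,z in [('board_front',.068),('pointer_tip',.068)]:
    for q in landmark_of(t,w)[:3]: print(t,np.round(q['at'],1),round(q['conf'],2),np.round(at_z(w,q['at'],z),4))
to([0.4588,.1623,0.25],107)
w=dict(np.load('w2.npz'));print(at_z(w,(188.3,78.4),.068),at_z(w,(195,193.9),.068))
```

```text
pointer_tip [210.2 235.1] 0.98 [ 0.6683 -0.1836  0.068 ]
pose [ 0.5867 -0.1229  0.2703] ydeg 107.24569926107205 tilt 0.09888207908665271 t 3.8 F [-0.05  0.51  0.22] w 1.0035671099370227
slide cm [ 3.76 31.03  2.01] rot [-0.0002  0.0017  0.0043]
[ 0.47457953 -0.12078863  0.068     ] [ 0.5881636  -0.08740598  0.068     ]
```

View pics/w3a.png

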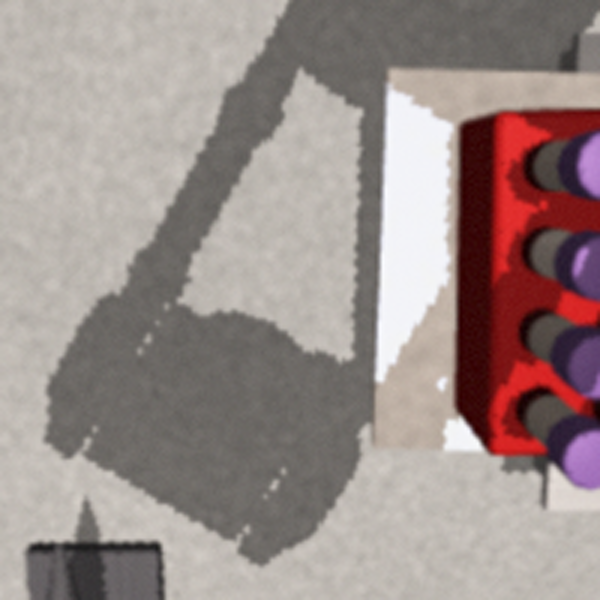

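Run:
```python
from h import *
w=dict(np.load('w3.npz'))
a=at_z(w,(319,78),.068);b=at_z(w,(314.3,204),.068);m=(a+b)/2
print(a,b,m,np.linalg.norm(a-b),np.degrees(np.arctan2(*(b-a)[1::-1]))-90)
tip=at_z(w,(210.2,235.1),.068)
for t in (-72.5,-73,-73.5):
  u=np.array([np.cos(np.radians(t)),np.sin(np.radians(t))]); v=np.array([-u[1],u[0]])
  print(t,(tip-m)[:2]@u,(tip-m)[:2]@v)
im=cv2.cvtColor(w['image'],cv2.COLOR_RGB2BGR)
cv2.imwrite('pics/w3b.png',cv2.resize(im[205:305,160:290],None,fx=6,fy=6,interpolation=cv2.INTER_CUBIC))
```

```text
[ 0.4748612  -0.12021904  0.068     ] [ 0.59913219 -0.08323325  0.068     ] [ 0.53699669 -0.10172615  0.068     ] 0.12965812192177922 -73.4258334241848
-72.5 0.11757955150109145 0.1006107555855915
-73 0.1166970911019183 0.10163298676636454
-73.5 0.11580574376744658 0.10264747820170723
```

View pics/w3b.png

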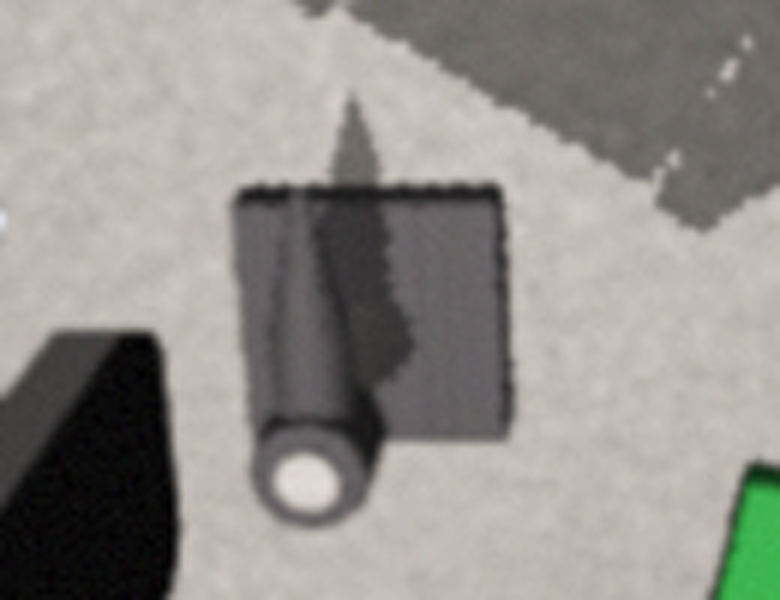

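Call:
{"name": "play_rows", "arguments": {
  "slide": [
    [0.5,3.5,0],
    [1,7.5,0],
    [1.5,11.5,0],
    [2,15.5,0],
    [2.5,19.5,0],
    [3,23.5,1],
    [3.5,27.5,3],
    [3.8,30.5,5],
    [3.8,31,8],
    [3.8,31,10],
    [3.8,31,10],
    [3.8,31,10]
  ],
  "delta_rot": [
    [0,0,0],
    [0,0,0.013],
    [0,0,0.013],
    [0,0,0.013],
    [0,0,0.013],
    [0,0,0.013],
    [0,0,0.013],
    [0,0,0.013],
    [0,0,0.013],
    [0,0,0.013],
    [0,0,0.013],
    [0,0,0.013]
  ]
}}

```text
time: 4.8
tool_pos: [0.4573, 0.1622, 0.1693]
tcp_rot: [0.453, -3.108, 0.001]
wrist_force: [0.7, 0.6, 0.5]
width: 1.001
```

Run:
```python
from h import *
w=shot('wrist','w4.png')
for t,z in [('board_grip',.0905)]:
    for q in landmark_of(t,w)[:3]: print(t,np.round(q['at'],1),round(q['conf'],2),np.round(at_z(w,q['at'],z),4))
to([0.4588,.1623,0.082],106.5)
```

```text
board_grip [281.6 220.7] 0.86 [0.4582 0.161  0.0905]
pose [0.4597 0.1622 0.1718] ydeg 106.50136914782489 tilt 0.24138773420123932 t 4.9 F [ 0.53 -0.19  1.62] w 0.9985936383574116
slide cm [0.13 0.04 8.98] rot [-0.0003  0.0042  0.    ]
```

View pics/w4.png

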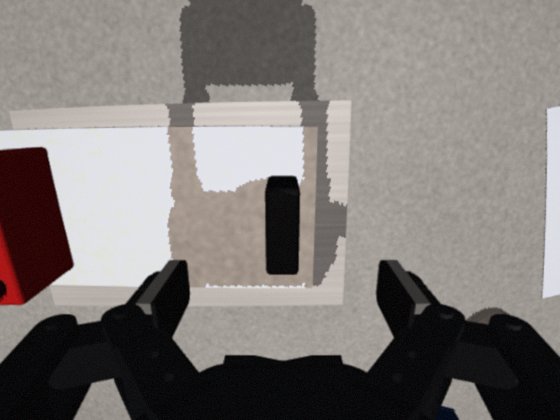

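The grip block is centred between the fingers (block at col 282, rows 177–273), so I'll go down.

Call:
{"name": "play_rows", "arguments": {
  "slide": [
    [0,0,2],
    [0.1,0,4],
    [0.1,0,6],
    [0.1,0,7.5],
    [0.1,0,8.5],
    [0.1,0,9],
    [0.1,0,9],
    [0.1,0,9],
    [0.1,0,9]
  ],
  "delta_rot": [
    [0,0,0],
    [0,0.004,0],
    [0,0.004,0],
    [0,0.004,0],
    [0,0.004,0],
    [0,0.004,0],
    [0,0.004,0],
    [0,0.004,0],
    [0,0.004,0]
  ]
}}

```text
time: 5.65
tool_pos: [0.4604, 0.1623, 0.0832]
tcp_rot: [-0.45, 3.106, 0.0]
wrist_force: [0.7, 0.6, -0.0]
width: 1.0
```

Run:
```python
from h import *
w=shot('wrist','w5.png')
to([0.4588,.1623,0.082],106.5)
```

```text
pose [0.4603 0.1623 0.0832] ydeg 106.49105879659808 tilt 0.15850173849282098 t 5.7 F [ 0.33 -0.54  0.67] w 1.001444943059976
slide cm [0.15 0.04 0.12] rot [-0.0002  0.0028 -0.0002]
```

View pics/w5.png

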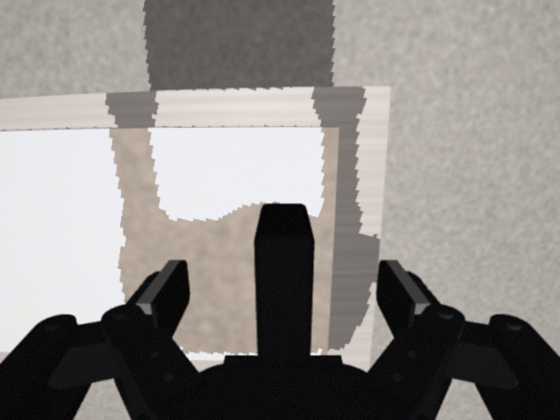

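Call:
{"name": "play_rows", "arguments": {
  "slide": [
    [0,0,0],
    [0,0,0],
    [0,0,0],
    [0,0,0],
    [0,0,0],
    [0,0,0],
    [0,0,0],
    [0,0,0],
    [0,0,0],
    [0,0,0]
  ],
  "delta_rot": [
    [0,0,0],
    [0,0,0],
    [0,0,0],
    [0,0,0],
    [0,0,0],
    [0,0,0],
    [0,0,0],
    [0,0,0],
    [0,0,0],
    [0,0,0]
  ],
  "hand": 0,
  "force": 60
}}

```text
time: 6.53
tool_pos: [0.4604, 0.1625, 0.0833]
tcp_rot: [-0.45, 3.106, 0.001]
wrist_force: [-1.8, 1.1, 3.3]
width: 0.251
```

Run:
```python
from h import *
w=shot('wrist','w6.png');print(read_state()['torque'])
for t,z in [('rack_mid',.098),('board_front',.068)]:
    p=shot('top')
    for q in landmark_of(t,p)[:3]: print(t,np.round(q['at'],1),round(q['conf'],2),np.round(at_z(p,q['at'],z),4))
to([0.4588,.1623,0.082],106.5)
```

```text
[ 0.16321301  0.25563313 -0.11735914]
rack_mid [305.3 238.2] 0.7 [ 0.5179 -0.0424  0.098 ]
board_front [329.  234.3] 0.62 [ 0.5337 -0.1052  0.068 ]
pose [0.4604 0.1625 0.0833] ydeg 106.48437212224698 tilt 0.16594154930742983 t 6.7833 F [-2.25  3.26  3.91] w 0.25329746325758495
slide cm [0.16 0.03 0.13] rot [ 0.      0.0029 -0.0003]
```

View pics/w6.png

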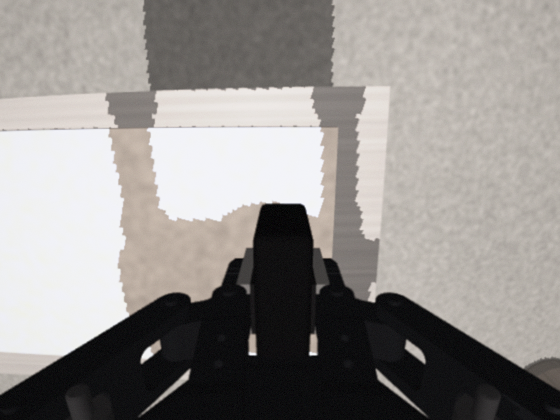

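Call:
{"name": "play_rows", "arguments": {
  "slide": [
    [0,-0.2,0],
    [0,-0.6,0],
    [0,-1.2,0],
    [0,-1.9,0],
    [0,-2.6,0],
    [0,-3.3,0],
    [0,-4,0],
    [0,-4.7,0],
    [-0.05,-5.3,0],
    [-0.05,-5.7,0],
    [-0.05,-5.9,0],
    [-0.05,-6,0]
  ],
  "delta_rot": [
    [0,0,0],
    [0,0,0],
    [0,0,0],
    [0,0,0],
    [0,0,0],
    [0,0,0],
    [0,0,0],
    [0,0,0],
    [0,0,0],
    [0,0,0],
    [0,0,0],
    [0,0,0]
  ]
}}

```text
time: 7.78
tool_pos: [0.478, 0.1047, 0.0833]
tcp_rot: [-0.449, 3.106, 0.001]
wrist_force: [-1.4, 5.3, 3.1]
width: 0.254
```

Run:
```python
from h import *
w=shot('wrist','w7.png');s=read_state();print(s['torque'])
M=R.from_rotvec(s['tcp_rot']).as_matrix();u=np.array([np.cos(np.radians(-73)),np.sin(np.radians(-73)),0]);d=s['tool_pos']-[.4604,.1625,.0833]
print('moved',d@u,'remaining',.1167-d@u,'lat',d@np.cross([0,0,1],u),M.T@s['wrist_force'])
to([0.4588,.1623,0.0833],106.5)
```

```text
[ 0.36039599  0.12059415 -0.04420033]
moved 0.060452894291801236 remaining 0.05624710570819876 lat -5.6208600819443704e-05 [ 0.342189    2.26380567 -3.43870656]
pose [0.478  0.1047 0.0833] ydeg 106.47005269202738 tilt 0.16734412288121384 t 7.8333 F [-0.98  2.07  3.44] w 0.24943756190091054
slide cm [ 0.21  6.07 -0.  ] rot [-0.0002  0.0029 -0.0005]
```

View pics/w7.png

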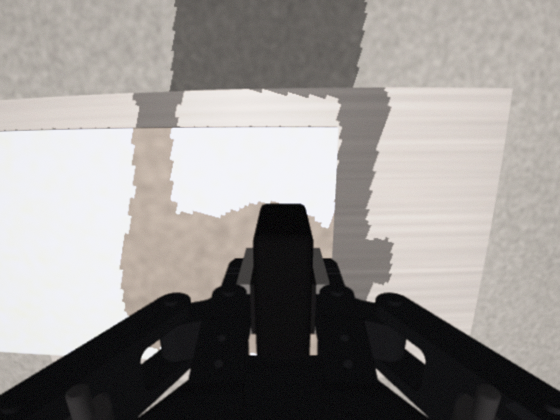

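Call:
{"name": "play_rows", "arguments": {
  "slide": [
    [0,-0.2,0],
    [0,-0.6,0],
    [0,-1.2,0],
    [0,-1.8,0],
    [0,-2.5,0],
    [-0.05,-3.2,0],
    [-0.05,-3.9,0],
    [-0.05,-4.4,0],
    [-0.05,-4.8,0],
    [-0.05,-5,0],
    [-0.05,-5.1,0],
    [-0.05,-5.1,0]
  ],
  "delta_rot": [
    [0,0,0],
    [0,0,0],
    [0,0,0],
    [0,0,0],
    [0,0,0],
    [0,0,0],
    [0,0,0],
    [0,0,0],
    [0,0,0],
    [0,0,0],
    [0,0,0],
    [0,0,0]
  ]
}}

```text
time: 8.83
tool_pos: [0.4931, 0.0556, 0.0834]
tcp_rot: [-0.449, 3.106, -0.0]
wrist_force: [-0.1, 3.3, 3.3]
width: 0.25
```

Run:
```python
from h import *
w=shot('wrist','w8.png');s=read_state();print(s['torque'])
M=R.from_rotvec(s['tcp_rot']).as_matrix();u=np.array([np.cos(np.radians(-73)),np.sin(np.radians(-73)),0]);d=s['tool_pos']-[.4604,.1625,.0833]
print('moved',d@u,'remaining',.1167-d@u,'lat',d@np.cross([0,0,1],u),M.T@s['wrist_force'])
to([0.4588,.1623,0.0833],106.5)
p=shot('top')
im=cv2.cvtColor(p['image'],cv2.COLOR_RGB2BGR)
cv2.imwrite('pics/top8.png',cv2.resize(im[155:285,270:400],None,fx=4.6,fy=4.6,interpolation=cv2.INTER_CUBIC))
for t,z in [('rack_mid',.098),('board_front',.068),('pointer_tip',.068)]:
    for q in landmark_of(t,p)[:3]: print(t,np.round(q['at'],1),round(q['conf'],2),np.round(at_z(p,q['at'],z),4))
p=shot('scene')
im=cv2.cvtColor(p['image'],cv2.COLOR_RGB2BGR)
cv2.imwrite('pics/sc8.png',cv2.resize(im[150:290,180:380],None,fx=4,fy=4,interpolation=cv2.INTER_CUBIC))
for t,z in [('rack_mid',.098),('board_front',.068),('pointer_tip',.068)]:
    for q in landmark_of(t,p)[:3]: print(t,np.round(q['at'],1),round(q['conf'],2),np.round(at_z(p,q['at'],z),4))
```

```text
[ 0.48090956  0.18202968 -0.13843606]
moved 0.11182550771319309 remaining 0.004874492286806906 lat 1.4502891204611171e-06 [-0.33485872  2.93053448 -3.51310489]
pose [0.4931 0.0556 0.0833] ydeg 106.46336203468671 tilt 0.17980121825879186 t 8.8833 F [-0.52  2.91  3.51] w 0.2474742697913696
slide cm [ 2.600e-01  1.121e+01 -1.000e-02] rot [-0.0008  0.003  -0.0006]
rack_mid [347.2 227.3] 0.56 [ 0.5468 -0.1487  0.098 ]
board_front [367.8 224.7] 0.87 [ 0.56  -0.207  0.068]
board_front [255.7 259.3] 0.28 [0.467  0.0826 0.068 ]
pointer_tip [358.  185.9] 0.87 [ 0.6646 -0.184   0.068 ]
pointer_tip [302.8 168.5] 0.7 [ 0.711  -0.0374  0.068 ]
pointer_tip [152.3 171.8] 0.4 [0.6983 0.3668 0.068 ]
rack_mid [236.8 193.3] 0.69 [ 0.5524 -0.1601  0.098 ]
rack_mid [220.9 199. ] 0.26 [ 0.61   -0.1799  0.098 ]
board_front [222.3 197.9] 0.68 [ 0.5611 -0.2155  0.068 ]
pointer_tip [238.1 234.9] 0.93 [ 0.7076 -0.0414  0.068 ]
pointer_tip [204.7 213.1] 0.87 [ 0.6674 -0.201   0.068 ]
pointer_tip [266.1 206.1] 0.21 [ 0.527  -0.0625  0.068 ]
```

View pics/top8.png

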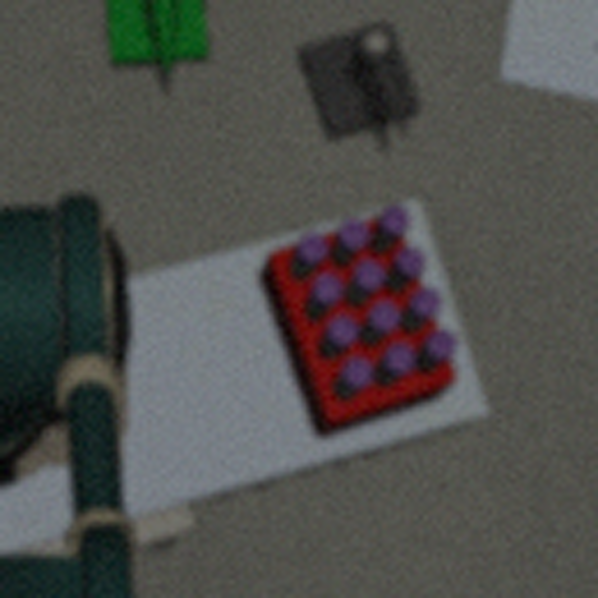

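View pics/sc8.png

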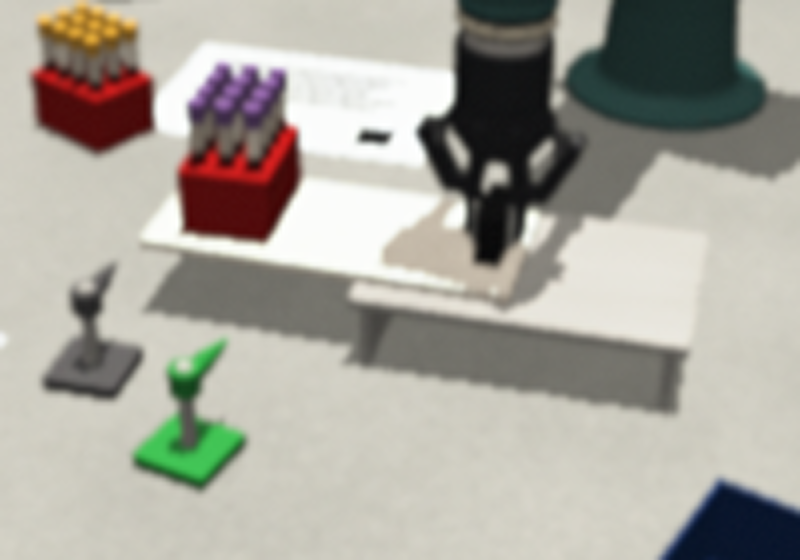

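View pics/w8.png

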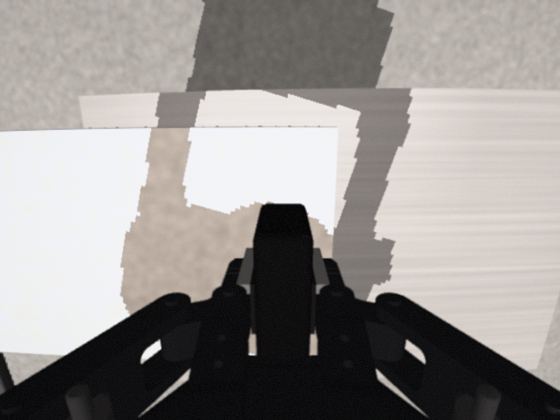

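Run:
```python
from h import *
s=read_state()
p=shot('top')
f=lambda u,v:(270+u/4.6-.39,155+v/4.6-.39)
a=at_z(p,f(422,198),.068);b=at_z(p,f(490,412),.068);t=at_z(p,f(385,149),.068);m=(a+b)/2
u=np.array([np.cos(np.radians(-73)),np.sin(np.radians(-73)),0])
print(a,b,m,t,'remain',(t-m)@u,np.linalg.norm(a-b))
im=cv2.cvtColor(p['image'],cv2.COLOR_RGB2BGR)
cv2.imwrite('pics/top9.png',cv2.resize(cv2.convertScaleAbs(im[165:215,335:395],alpha=1.8),None,fx=10,fy=10,interpolation=cv2.INTER_CUBIC))
g=s['tool_pos'];print('pred front',g+.275*np.array([np.cos(np.radians(-73.5)),np.sin(np.radians(-73.5)),0]))
```

```text
[ 0.63252158 -0.19203161  0.068     ] [ 0.50886663 -0.22730431  0.068     ] [ 0.5706941  -0.20966796  0.068     ] [ 0.66141588 -0.17140321  0.068     ] remain -0.010068282262820711 0.1285873600149095
pred front [ 0.57121318 -0.20809074  0.08335297]
```

View pics/top9.png

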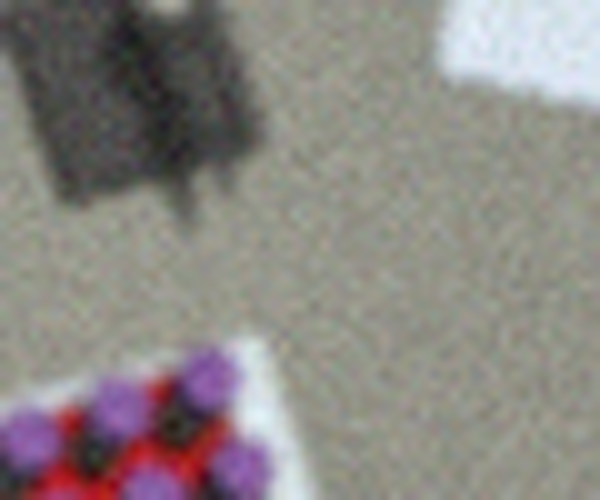

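Call:
{"name": "play_rows", "arguments": {
  "slide": [
    [0,-0.1,0],
    [0,-0.25,0],
    [0,-0.4,0.05],
    [0,-0.47,0.05],
    [0,-0.47,0.05],
    [0,-0.47,0.05],
    [0,-0.47,0.05]
  ],
  "delta_rot": [
    [0,0,0],
    [0,0,0],
    [0,0,0],
    [0,0,0],
    [0,0,0],
    [0,0,0],
    [0,0,0]
  ]
}}

```text
time: 9.92
tool_pos: [0.4944, 0.0521, 0.0834]
tcp_rot: [-0.45, 3.106, 0.002]
wrist_force: [-2.3, 5.6, 7.2]
width: 0.247
```

Run:
```python
from h import *
u=np.array([np.cos(np.radians(-73)),np.sin(np.radians(-73)),0])
s=read_state();d=s['tool_pos']-[.4604,.1625,.0833];print('moved',d@u,s['torque'])
to([0,0,0],106.5)
p=shot('top')
im=cv2.cvtColor(p['image'],cv2.COLOR_RGB2BGR)
cv2.imwrite('pics/top10.png',cv2.resize(cv2.convertScaleAbs(im[165:255,320:400],alpha=1.8),None,fx=6.5,fy=6.5,interpolation=cv2.INTER_CUBIC))
for t,z in [('board_front',.068),('pointer_tip',.068),('rack_mid',.098)]:
    for q in landmark_of(t,p)[:2]: print(t,np.round(q['at'],1),round(q['conf'],2),np.round(at_z(p,q['at'],z),4))
p=shot('scene')
im=cv2.cvtColor(p['image'],cv2.COLOR_RGB2BGR)
cv2.imwrite('pics/sc10.png',cv2.resize(im[170:260,190:320],None,fx=6,fy=6,interpolation=cv2.INTER_CUBIC))
np.savez('sc10.npz',**{k:v for k,v in p.items() if k!='shot'})
w=shot('wrist','w10.png')
```

```text
moved 0.11553873652149511 [ 0.78732484  0.313279   -0.09953385]
pose [0.4944 0.0521 0.0834] ydeg 106.46958408332758 tilt 0.19713966356547152 t 9.9167 F [-2.32  5.56  7.15] w 0.24719338774814256
slide cm [48.92  9.02  8.18] rot [ 0.0007  0.0034 -0.0005]
board_front [367.6 219.3] 0.73 [ 0.5744 -0.2069  0.068 ]
pointer_tip [304.8 169.9] 0.77 [ 0.7072 -0.0428  0.068 ]
pointer_tip [357.7 185.9] 0.76 [ 0.6646 -0.1832  0.068 ]
rack_mid [349.  223.7] 0.96 [ 0.5561 -0.1534  0.098 ]
```

View pics/top10.png

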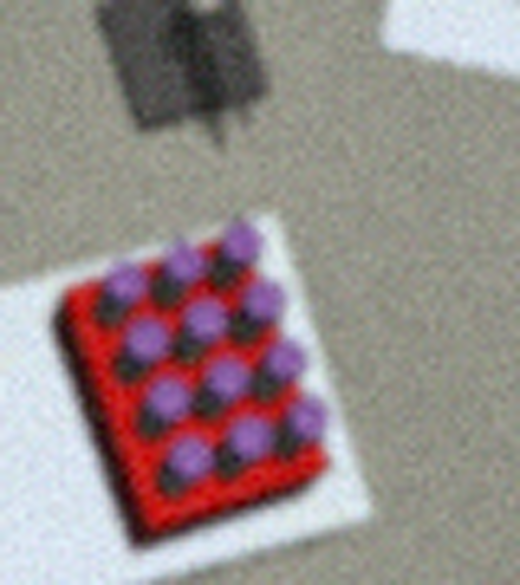

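View pics/sc10.png

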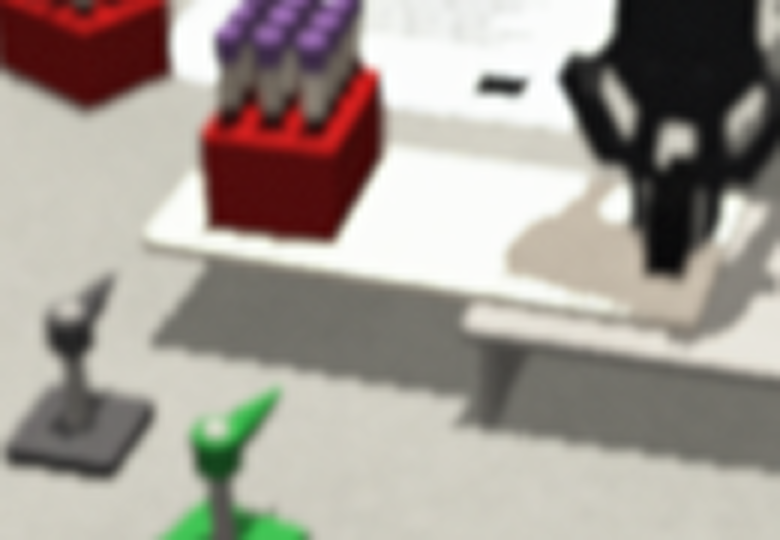

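View pics/w10.png

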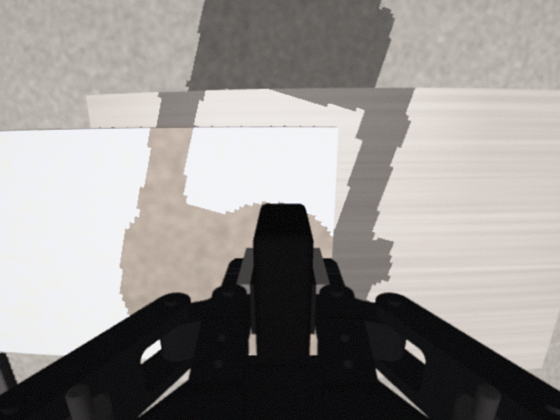

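Run:
```python
from h import *
u=np.array([np.cos(np.radians(-73)),np.sin(np.radians(-73)),0]);v=np.cross([0,0,1],u)
p=shot('top')
f=lambda x,y:(320+x/6.5-.42,165+y/6.5-.42)
a=at_z(p,f(275,213),.068);b=at_z(p,f(372,515),.068);m=(a+b)/2
print('top',a,b,m,np.linalg.norm(a-b))
w=dict(np.load('w3.npz'));t1=at_z(w,(209.8,235.4),.068);w=dict(np.load('w2.npz'));t2=at_z(w,(98.4,235.4),.068)
print('wrist tips',t1,t2,[(t-m)@u for t in (t1,t2,at_z(p,(357.7,185.9),.068))])
s=dict(np.load('sc10.npz'))
g=lambda x,y:(190+x/6-.42,170+y/6-.42)
ts=at_z(s,g(113,275),.068);cs=at_z(s,g(148,236),.068)
print('scene tip',ts,'corner',cs,(ts-cs)@u,(ts-cs)@v)
def proj(p,X):
    c=np.linalg.inv(p['T'])@np.r_[X,1];k=p['image'].shape[0]/2/np.tan(np.radians(p['fovy'])/2);x,y=c[0]/-c[2],-c[1]/-c[2];r=1+p['k1']*(x*x+y*y);return p['cx']+k*x*r,p['cy']+k*y*r
print('tip proj top',proj(p,t1),'scene',proj(s,t1))
# level: plane fit of board depth in top/scene
for nm,q in (('top',p),):
    pts=[at_d(q,f(x,y)) for x in range(10,60,4) for y in range(330,560,6)]
    pts=np.array([z for z in pts if abs(z[2]-.068)<.012])
    A=np.c_[(pts-m)@u,(pts-m)@v,np.ones(len(pts))];print(len(pts),np.linalg.lstsq(A,pts[:,2],rcond=None)[0],pts[:,2].mean())
st=read_state();print(st['tool_pos'],st['wrist_force'])
```

```text
top [ 0.6333679  -0.19348833  0.068     ] [ 0.50983024 -0.22910955  0.068     ] [ 0.57159907 -0.21129894  0.068     ] 0.12857069540567476
wrist tips [ 0.66879669 -0.18395915  0.068     ] [ 0.66923295 -0.18444489  0.068     ] [np.float64(0.0022726555145354916), np.float64(0.0028647206073655483), np.float64(0.0003404341236848532)]
scene tip [ 0.67169403 -0.1823282   0.068     ] corner [ 0.63140199 -0.19224051  0.068     ] 0.0023010679635614463 0.0414295402927193
tip proj top (np.float64(357.9320578613306), np.float64(184.3839109693131)) scene (np.float64(208.6154734493661), np.float64(214.84995863592638))
501 [-0.02653311  0.00019986  0.06538167] 0.06862113600463783
[0.49443004 0.05208887 0.08340171] [-1.98343972  5.57456312  5.86940129]
```

Run:
```python
from h import *
u=np.array([np.cos(np.radians(-73)),np.sin(np.radians(-73)),0]);v=np.cross([0,0,1],u)
m=np.array([.5720,-.2105,.068])
for nm in ('top','scene'):
    q=shot(nm); H,W=q['depth'].shape
    f=H/2/np.tan(np.radians(q['fovy'])/2);K=np.array([[f,0,q['cx']],[0,f,q['cy']],[0,0,1.]])
    uu,vv=np.meshgrid(np.arange(W),np.arange(H));px=np.stack([uu,vv],-1).reshape(-1,1,2).astype(float)
    n=cv2.undistortPoints(px,K,np.array([q['k1'],0,0,0.]))[:,0];d=q['depth'].reshape(-1)
    P=np.c_[n[:,0]*d,-n[:,1]*d,-d]@q['T'][:3,:3].T+q['T'][:3,3]
    a=(P-m)@u;b=(P-m)@v
    bright=q['image'].reshape(-1,3).min(1)
    k=(d>0)&(abs(b)<.06)&(abs(P[:,2]-.068)<.008)&(a>-.24)&(a<-.003)&((a<-.11)|(a>-.02))
    A=np.c_[a[k],b[k],np.ones(k.sum())];c,res,_,_=np.linalg.lstsq(A,P[k,2],rcond=None)
    print(nm,k.sum(),c, 'front strip',P[k&(a>-.02),2].mean() if (k&(a>-.02)).any() else None,(k&(a>-.02)).sum(),'back',[round(P[k&(a>l)&(a<l+.03),2].mean(),4) for l in (-.24,-.21,-.18,-.15,-.14)])
    # table slope control
    k2=(d>0)&(abs(P[:,2])<.012)&(a>0.02)&(a<.25)&(abs(b)<.06)
    A=np.c_[a[k2],b[k2],np.ones(k2.sum())];print(' table',k2.sum(),np.linalg.lstsq(A,P[k2,2],rcond=None)[0])
```

```text
top 1637 [-0.00083203 -0.00865866  0.06843329] front strip 0.06861034234022344 118 back [np.float64(0.0688), np.float64(0.0689), np.float64(0.0685), np.float64(0.0686), np.float64(0.0686)]
 table 3381 [-4.37229847e-05 -5.18730853e-03  6.32703198e-04]
scene 798 [ 0.00045833 -0.00078577  0.06914276] front strip 0.0690903594166504 40 back [np.float64(0.0691), np.float64(0.0689), np.float64(0.0691), np.float64(0.0692), np.float64(0.0691)]
 table 1091 [ 0.00114875 -0.00265217  0.00104959]
```

Call:
{"name": "play_rows", "arguments": {
  "slide": [
    [0,-0.1,0.03],
    [0,-0.2,0.03],
    [0,-0.22,0.03],
    [0,-0.22,0.03],
    [0,-0.22,0.03],
    [0,-0.22,0.03]
  ],
  "delta_rot": [
    [0,0,0],
    [0,0,0],
    [0,0,0],
    [0,0,0],
    [0,0,0],
    [0,0,0]
  ]
}}

```text
time: 10.87
tool_pos: [0.4949, 0.051, 0.0835]
tcp_rot: [-0.449, 3.106, 0.004]
wrist_force: [-2.4, 5.8, 6.5]
width: 0.252
```

Run:
```python
from h import *
u=np.array([np.cos(np.radians(-73)),np.sin(np.radians(-73)),0])
s=read_state();d=s['tool_pos']-[.4604,.1625,.0833];print('moved',d@u,s['torque'])
to([0,0,0],106.5)
```

```text
moved 0.11669634714134718 [8.30092312e-01 3.79416019e-01 3.99092250e-04]
pose [0.4949 0.051  0.0835] ydeg 106.46384612649236 tilt 0.2407669335530515 t 10.8667 F [-2.41  5.82  6.54] w 0.25210739635791224
slide cm [48.93  9.11  8.2 ] rot [ 0.0024  0.0035 -0.0006]
```

Run:
```python
from h import *
u=np.array([np.cos(np.radians(-73)),np.sin(np.radians(-73)),0])
fr=[];
for i in range(6):
    p=shot('top');fr.append(p['image'].astype(float))
I=np.mean(fr,0)
cv2.imwrite('pics/top11.png',cv2.resize(cv2.convertScaleAbs(I[165:255,320:400,::-1],alpha=1.9),None,fx=6.6,fy=6.6,interpolation=cv2.INTER_CUBIC))
g=I.mean(2)
# subpixel front edge per row between corners
pts=[]
for r in range(204,242):
    row=g[r,355:385]; c0=int(np.argmin(np.diff(row)))
    lo=row[c0+3:c0+9].mean(); hi=row[max(0,c0-2):c0+1].max(); th=(lo+hi)/2
    for c in range(max(0,c0-2),c0+4):
        if row[c]>=th>row[c+1]:
            pts.append((355+c+(row[c]-th)/(row[c]-row[c+1]),r));break
P=np.array([at_z(p,q,.068) for q in pts])
vx=np.polyfit(P[:,0],P[:,1],1);res=P[:,1]-np.polyval(vx,P[:,0]);k=abs(res)<.003
vx=np.polyfit(P[k,0],P[k,1],1);print(k.sum(),len(k),'edge angle',np.degrees(np.arctan(vx[0]))-90)
# board mid in lateral: axis passes near x=.572
for xm in (.5725,): 
    m=np.array([xm,np.polyval(vx,xm),.068]);print('front',m)
for t in ([.6688,-.1840,.068],[.6692,-.1844,.068]): print((np.array(t)-m)@u)
```

```text
2 37 edge angle -77.87816198171542
front [ 0.5725     -0.20940492  0.068     ]
0.0038605490465168234
0.004360019630791162
```

View pics/top11.png

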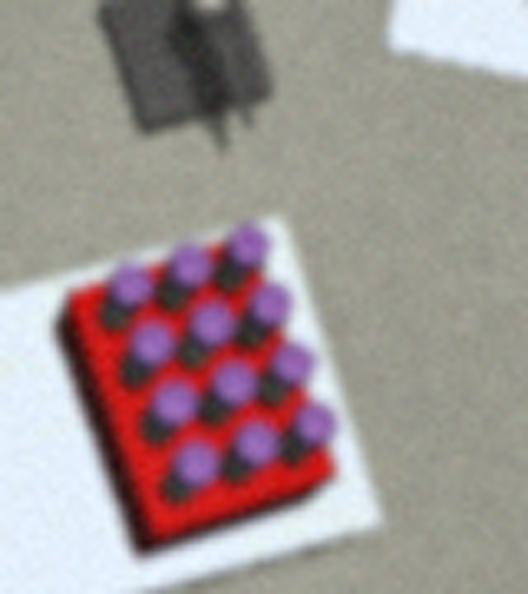

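Run:
```python
from h import *
from scipy.ndimage import map_coordinates
from scipy.optimize import curve_fit
fr=[]
for i in range(6):
    p=shot('top');fr.append(p['image'].astype(float))
I=np.mean(fr,0);g=I.mean(2);np.save('top11.npy',I)
def proj(p,X):
    c=np.linalg.inv(p['T'])@np.r_[X,1];k=p['image'].shape[0]/2/np.tan(np.radians(p['fovy'])/2);x,y=c[0]/-c[2],-c[1]/-c[2];r=1+p['k1']*(x*x+y*y);return p['cx']+k*x*r,p['cy']+k*y*r
u=np.array([np.cos(np.radians(-73)),np.sin(np.radians(-73)),0]);v=np.cross([0,0,1],u)
m=np.array([.4949,.051,.068])+.275*np.array([np.cos(np.radians(-73.5)),np.sin(np.radians(-73.5)),0])
print('pred front',m)
S=np.arange(-.006,.012,.0005)
E=[]
for b in np.arange(-.058,.06,.004):
    q=np.array([proj(p,m+v*b+u*s) for s in S]);val=map_coordinates(g,[q[:,1],q[:,0]],order=1)
    try:
        f=lambda s,h,l,c,w:l+(h-l)/(1+np.exp((s-c)/abs(w)))
        o,_=curve_fit(f,S,val,[val[0],val[-1],0,.001]);
        if o[0]-o[1]>15: E.append((b,o[2]*1000))
    except Exception as e: pass
E=np.array(E);print(np.round(E[:,1],1));c=np.polyfit(E[:,0],E[:,1],1);print('edge offset mm from pred',np.median(E[:,1]),c)
for t in ([.6688,-.1840,.068],[.6692,-.1844,.068]):
    t=np.array(t);print('tip rel pred front: x',(t-m)@u*1000,'y',(t-m)@v*1000, proj(p,t))
# tip brightness map along strip: darkness profile across pointer at several v
for b in np.arange(.085,.13,.005):
    S2=np.arange(-.03,.012,.0015);q=np.array([proj(p,m+v*b+u*s) for s in S2]);val=map_coordinates(g,[q[:,1],q[:,0]],order=1);print(round(b,3),np.round(val).astype(int))
```

```text
pred front [ 0.57300422 -0.21267543  0.068     ]
[-0.7 -0.7 -0.8 -0.8 -0.8 -0.3 -0.4 -0.1  0.9  1.5  1.2  0.6 -0.3 -0.3
  0.1  1.   1.4  0.7  0.3  0.2  0.1  0.6  1.   1.3  0.6  0.4  0.4  0.8
  1.2  1.1]
edge offset mm from pred 0.3738808976539667 [13.25947583  0.34148544]
tip rel pred front: x 0.5855282599500782 y 99.99384371418152 (np.float64(357.9472985409553), np.float64(184.38291273012788))
tip rel pred front: x 1.08499884422442 y 100.25941693467769 (np.float64(358.09259335391357), np.float64(184.23999009249724))
0.085 [81 81 81 81 81 80 81 82 83 82 81 82 81 81 82 84 85 86 85 83 82 81 81 81
 81 81 82 82]
0.09 [83 84 84 83 83 83 82 82 83 83 82 81 83 84 83 83 83 82 81 80 80 79 79 80
 81 81 81 81]
0.095 [83 83 83 84 84 83 83 82 81 76 71 72 73 76 80 83 84 82 81 82 82 84 82 80
 81 81 81 81]
0.1 [80 81 81 81 81 82 82 81 76 68 63 58 60 64 71 78 80 80 77 74 74 75 78 80
 80 80 80 80]
0.105 [82 81 82 84 83 82 79 74 68 60 53 50 50 55 62 69 75 72 68 62 60 63 68 75
 79 81 81 81]
0.11 [59 60 62 62 62 61 60 55 50 44 40 36 36 38 43 49 52 54 52 51 49 49 53 57
 59 61 65 68]
0.115 [41 41 40 39 40 41 40 38 33 28 26 25 26 26 26 26 28 31 35 37 38 39 38 38
 38 39 40 45]
0.12 [44 44 44 44 45 43 42 39 35 31 28 27 26 26 27 27 28 32 34 36 38 40 40 41
 40 39 41 44]
0.125 [43 44 44 45 45 45 42 39 35 32 29 26 25 25 26 26 28 31 36 39 42 42 41 40
 39 40 41 45]
```

Run:
```python
from h import *
shot('scene','fin.png')
s=read_state();print(s['time'],s['tool_pos'],s['wrist_force'],s['width'],abs(s['joint_vel']).max())
print(finish_job())
```

```text
11.5167 [0.49485428 0.0510066  0.0835174 ] [-1.97214701  5.11436101  6.92450481] 0.2507119598636767 0.0015560756458934263
the job is handed in; nothing more can be done
None
```

View pics/fin.png

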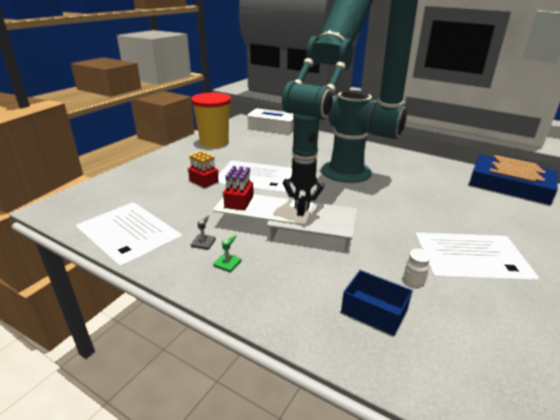

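I slid the board 116.7 mm straight out until its front edge was in line with the grey post's pointer. I handed it in at 11.5 s with the gripper still holding the grip block at 60 N and pressing down about 7 N.

- **At the pointer:** the checks put the edge within about 1 mm, but they disagree on which side. The wrist measurements say it is about 0.6–1.1 mm short, and a final edge fit in the top camera says about 0.4–1 mm past. My first edge fit failed (2 of 37 points used), so I redid it another way.
- **Overhang:** I measured about 187 mm, just over the 150–185 mm you gave, which is probably my error in locating the stand's end.
- **Level:** depth readings gave a slope under 0.1°, about 1 mm before the final position. After the last nudge I didn't repeat them; the tool's own tilt was 0.24°.
- **Rack:** in the pictures it sits where it started on the board.
- **Other things:** the final picture shows the second rack, jar, bin and green look-alike post where they were.

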